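# Let one roller out of the gravity feeder

## Task

Fetch the waisted roller (the one with a thin middle) from the two-lane feeder: pull the gate knob of its lane fully out so that the roller runs down to the pick-up end, and push that knob fully home again so that the lane can be refilled. Set the roller down, not dropped, in the larger compartment of the orange tray. Leave the other gate shut, the plain roller in its lane, and the pencil, spanner and tape measure where they are.

Things in the scene. Friction and masses are not known exactly. Their poses are not given: they have to be found in the camera images.
- feeder: Plywood two-lane feeder fixed to the bench, 150 x 130 mm, 93 mm high. Origin: centre of its underside; +x uphill (away from the robot at yaw 0), +y to the left lane. Lanes 56 mm wide, walls 24 mm high, 6 mm thick, centred at y = +31 and -31 mm, slope down to -x at 10 degrees. A roller waits high in each lane behind a cross pin (the gate), under a steel strip that stops it being lifted out there.
- gate_left (a joint): Slide of the left lane's gate, m: 0 = home (pin across the lane), 0.060 = fully out (lane free). Pulled level along the feeder's +y. A spring ball detent holds it at each end: it takes about 6 N to leave an end, the catch passes within the first 6 mm, then it slides with about 1.5 N and snaps in over the last 6 mm. It stays where it is left.
- gate_right (a joint): The same for the right lane's gate; it is pulled out along the feeder's -y.
- knob_left (a point): Middle of the waist of the left gate's black spool-shaped knob; moves with the gate. Axis level along the feeder's y, 61 mm above the bench. Waist 18 mm diameter, 30 mm long, between an inner collar (26 mm diameter) and an outer flange (30 mm, its face 23 mm out from here). Gate home: 109 mm from the feeder's centre line, 28 mm outside a 26 mm wide guide block whose top is 15 mm above the axis.
- knob_right (a point): The same for the right gate's knob (mirror image).
- spool_roller: Waisted steel roller: two end discs of 26 mm diameter, each 10 mm long, joined by a thin middle of 14 mm diameter, 32 mm long (52 mm over all), 80 g, lighter or heavier at times. Origin at its centre; its own y is its axis. Waits in the left or the right lane, lying across it.
- plain_roller: Plain steel roller of one thickness, 26 mm diameter and 52 mm long, 80 g, no stubs. Origin at its centre; its own y is its axis. Waits in the other lane and must stay there.
- pickup_left (a point): Where the centre of a roller let out of the left lane comes to rest, 80 mm down the lane, within about a second: 13 mm above the lane floor, 50 mm above the bench, leaning on two 24 mm high posts with a 40 mm gap between them. It is taken there from above by its thin middle, one finger in the gap and one uphill of it (60 mm free uphill to the pin).
- pickup_right (a point): The same for the right lane.
- tray_big (a point): Open orange parts tray fixed on the bench to the left, 200 x 300 mm, walls 30 mm high and 3 mm thick. A divider 26 mm high parts it into a larger and a smaller compartment. This point is the middle of the larger one's inner floor, 3 mm above the bench; that floor reaches 97 mm either way along this frame's x and 103 mm along its y (the divider is at y = -105 mm).
- pencil: Loose pencil, 174 mm long, lying to the right of the feeder; bystander.
- wrench: Loose steel spanner, 152 mm long, lying to the right, nearer the robot; bystander.
- tape_measure: Loose yellow tape measure, 63 x 86 x 62 mm, behind; bystander.
Mind the look-alikes: they are no part of the job. Leave any black look-alike of the spool_roller alone. What is shaped like the plain_roller but pink is not meant.

How it is judged:
By the outcome, as a careful person would: the job done as asked, in the order asked, and still so for the second after the job is handed in, with the robot touching nothing.
It also fails if it takes over 54 s, if anything falls off the work surface, if the arm or the gripper's body presses on something with over 40 N, if the wrist force passes 120 N, or if a joint passes its speed limit or range.

## Robot

A 7-joint arm with a two-finger parallel gripper is mounted at the origin on a cart in front of the work surface, level with it; the furniture and walls round the work are solid. World frame = base frame: x ahead of the robot, y to its left, z up, the work surface at z = 0. Lengths are in m, angles in rad, forces in N, time in s.
With the tool pointing down it reaches from about 0.425 to 0.925 m from the base axis. Payload 6.8 kg.
Tool frame: the origin (TCP) lies midway between the tips of the shut fingers; the grasp point (between the pads) lies 19 mm behind it; z points along the fingers, y is the line along which they close (so a half turn about z gives the same grasp; the last joint's range is limited). The gripper opens to 88 mm and grips with 3 to 60 N. Pads are 20 mm wide; open, the fingers measure 115 mm over their backs; the gripper's body (75 mm by 178 mm) begins 61 mm behind the grasp point.
Start: joints at [1.165, 0.477, 0.022, 1.555, -0.011, 1.109, -0.083], TCP at [0.198, -0.645, 0.197] pointing down, gripper open.
Joint ranges: [-2.96, 2.96], [-0.34, 2.1], [-1.41, 1.46], [0.24, 2.44], [-1.37, 4.51], [0.17, 1.92], [-2.96, 2.96]. Speed limits (rad/s): [2.39, 2.39, 3.14, 3.14, 3.14, 3.14, 3.14].

## Interface

Orientations are given as a rotation vector (axis times angle).
In Python, from plant import robot, eoat, solver, optics, ticket gives the robot as it stands. The module is installed in compiled form; this text tells all that it offers. Calls block until the motion is done:
- robot.move_pose(position, orientation): joint-space move of the TCP to a pose.
- robot.move_l(position, vel=0.15, frame=None, threshold=None): straight line of the TCP; frame=None keeps the orientation; vel is the mean speed in m/s. With threshold (N) it stops when the force on the tool has changed by that much, and returns True; else False.
- robot.movej(angles): joint-space move.
- eoat.release() and eoat.close_gripper(f_grip=None): open the fingers fully, or close them until they stop; f_grip is the grip in N (None keeps the last).
- robot.dwell(seconds).
- solver.ik(position, orientation): joint angles nearest the present ones, or None.
- optics.capture(name): name is "side" or "top"; returns a dict with "img" (420x560x3 uint8, blue, green, red), "fx", "fy", "cx", "cy" (pixels), "cam_to_world" (4x4, takes a point from camera to world coordinates). Camera axes: x right, y down, z forward; pixel columns grow to the right and rows downward; lengths in m; the calibration is good to about 2 mm. A picture is of the moment at which its call begins. There is no depth.
A pose or a line that the arm cannot do raises robot.IKError and nothing moves.
- ticket.hand_in(): hands the job in; it is judged then, once.
Readings, each from a call of its own:
- robot.read_t(): time.
- robot.read_joint_positions(): joint angles.
- robot.read_joint_velocities(): joint speeds.
- robot.read_tau(): joint torques, N m.
- robot.read_tcp_pos(): TCP position.
- robot.read_eef_rot(): TCP orientation.
- robot.read_wrist_force(): force on the tool from outside, world axes, zero at the start.
- robot.read_moment(): the same for the moment, N m.
- robot.read_grip_width(): finger opening in m.
- robot.read_gripper_force(): force on a finger pad.
Only numpy, scipy, OpenCV 4.12 (cv2) and the standard library are available. Lean on these libraries where they do the work, as an engineer would, in place of code of your own. Each camera call takes 0.05 s, during which the arm holds its last target. There are 200 camera calls.

## Working session

There is one attempt and no reset: what is moved stays moved. The work goes in short steps, each a Python script; the robot and the scene stay as the last script left them, time stands still between calls to the robot, and variables do not carry over. Pictures are saved under pics/ and viewed, at most 10 in all, crops included, and the job is handed in when it is done.

```bash
mkdir -p pics
python3 - <<'E'
from plant import robot, eoat, solver, optics, ticket
import cv2,numpy as np
np.set_printoptions(precision=4,suppress=True)
for n in("top","side"):
    c=optics.capture(n); cv2.imwrite(f"pics/{n}0.png",c["img"]); print(n,c["fx"],c["fy"],c["cx"],c["cy"]);print(c["cam_to_world"])
print(robot.read_t(),robot.read_tcp_pos(),robot.read_eef_rot())
E
```

```text
top 386.21848794823273 386.21848794823273 278.7320976843037 211.36505430905697
[[-0.0241 -0.9971  0.0718  0.4621]
 [-0.9995  0.0256  0.02   -0.0338]
 [-0.0218 -0.0713 -0.9972  0.9962]
 [ 0.      0.      0.      1.    ]]
side 456.70312452365107 456.70312452365107 274.1447445109058 214.6785600841697
[[-0.9123 -0.2531  0.3219  0.1611]
 [-0.4094  0.5778 -0.7061  0.8106]
 [-0.0073 -0.776  -0.6307  0.8041]
 [ 0.      0.      0.      1.    ]]
0.1 [ 0.1979 -0.6448  0.1962] [-3.1053 -0.4658  0.0006]
```

View pics/top0.png

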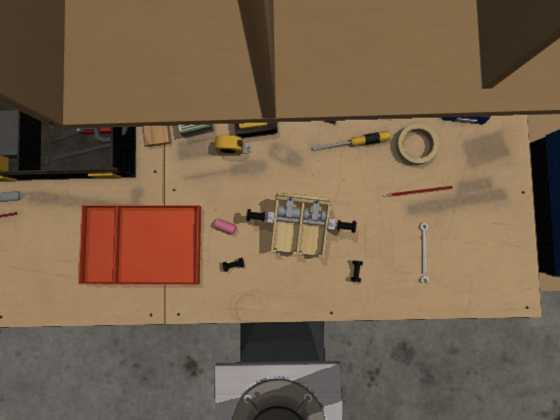

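View pics/side0.png

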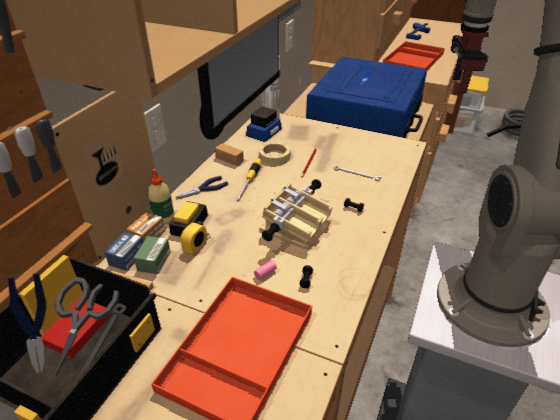

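Run:
```python
import cv2,numpy as np
a=cv2.imread("pics/top0.png")[185:265,235:365];b=cv2.imread("pics/side0.png")[170:250,250:340]
a=cv2.resize(a,None,fx=6,fy=6,interpolation=cv2.INTER_CUBIC);cv2.imwrite("pics/a.png",a)
b=cv2.resize(b,None,fx=7,fy=7,interpolation=cv2.INTER_CUBIC);cv2.imwrite("pics/b.png",b)
```

```text
(no output)
```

View pics/a.png

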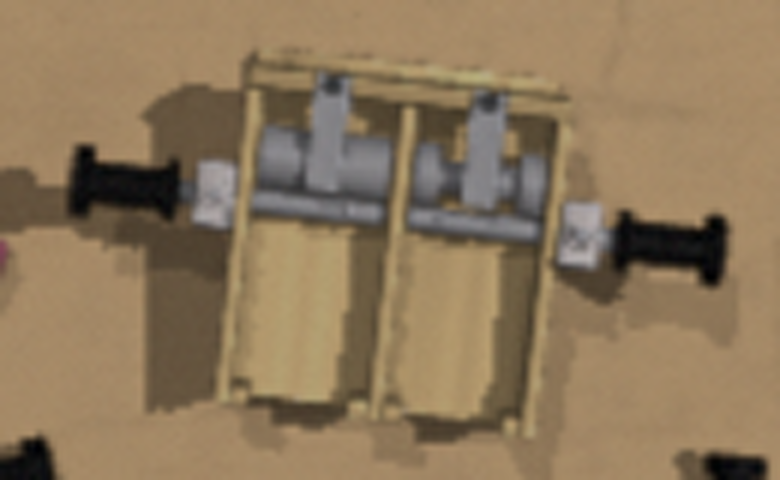

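View pics/b.png

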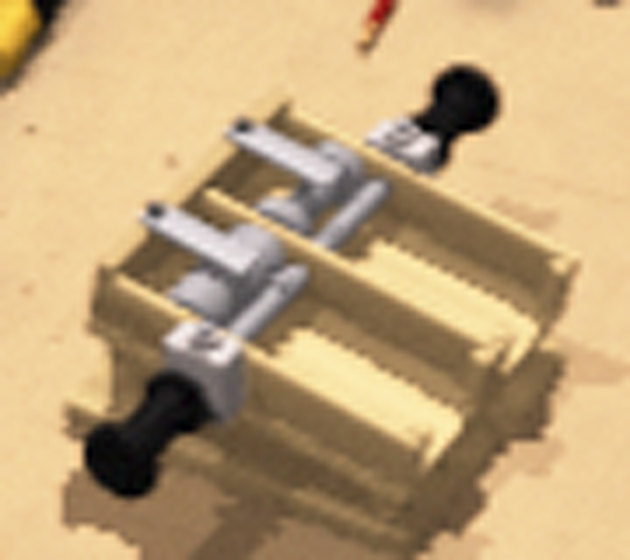

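```bash
cat > h.py <<'E'
import numpy as np, cv2
from scipy.spatial.transform import Rotation as R
from plant import robot, eoat, solver, optics, ticket
np.set_printoptions(precision=4,suppress=True)
def px(c,u,v,z):
    T=c["cam_to_world"]; d=T[:3,:3]@np.array([(u-c["cx"])/c["fx"],(v-c["cy"])/c["fy"],1])
    return T[:3,3]+d*(z-T[2,3])/d[2]
def proj(c,p):
    T=c["cam_to_world"]; q=T[:3,:3].T@(np.asarray(p)-T[:3,3]); return np.array([c["fx"]*q[0]/q[2]+c["cx"],c["fy"]*q[1]/q[2]+c["cy"]])
def rot(yaw,tilt=0,flip=0):
    # tool y along the feeder x axis, tool z down, leaning by tilt uphill at the tips
    x=np.array([np.cos(yaw),np.sin(yaw),0]); z=np.array([*(np.sin(tilt)*x[:2]),-np.cos(tilt)])
    y=np.cos(tilt)*x+np.array([0,0,np.sin(tilt)]); y=-y if flip else y
    return R.from_matrix(np.c_[np.cross(y,z),y,z]).as_rotvec()
E
python3 - <<'E'
from h import *
c=optics.capture("top")
kl=px(c,256.0,215.7,.061);kr=px(c,346.8,225.7,.061)
d=kl-kr; yaw=np.arctan2(-d[0],d[1]); print(kl,kr,np.linalg.norm(d),"yaw",yaw)
ctr=(kl+kr)/2
for p in[(80,206),(201,206),(200,284),(79,284),(118,207),(117,283)]: print(p,px(c,*p,.03 if p[0] not in(117,118) else .029)[:2])
ey=d/np.linalg.norm(d); ex=np.array([ey[1],-ey[0],0])
# feeder outline check: gate x offset in feeder from image: uphill rear edge/ front edge corners
for p in[(235+250/6,185+60/6,.093),(235+565/6,185+100/6,.093)]: 
    q=px(c,*p)-ctr; print("rear",q@ex,q@ey)
for p in[(235+225/6,185+398/6,.055),(235+530/6,185+433/6,.055)]:
    q=px(c,*p)-ctr; print("front",q@ex,q@ey)
for f in(0,1):
    for p,t in((kr-[0,0,.019],0),(kr+[0,0,.1],0),(kr-.06*ey-[0,0,.019],0),(ctr-.05*ex-.031*ey-[0,0,.02],.1745),(np.array([.45,.3,.01]),0)):
        print(f,solver.ik(p,rot(yaw,t,f)))
print(solver.ik([.2,-.645,.3],robot.read_eef_rot()))
E
```

```text
[0.5203 0.0405 0.061 ] [ 0.4906 -0.1784  0.061 ] 0.2208368829295568 yaw -0.1350557958927938
(80, 206) [0.5583 0.4899]
(201, 206) [0.5503 0.1813]
(200, 284) [0.3557 0.1857]
(79, 284) [0.3623 0.4899]
(118, 207) [0.5533 0.393 ]
(117, 283) [0.3626 0.3944]
rear 0.05215324940395182 0.06484017979532504
rear 0.04986484548543453 -0.0592068979102111
front -0.08135065048143429 0.061129031970029724
front -0.08159606832569362 -0.06261407824374905
0 [ 0.5772  0.4738 -0.4309  2.0231  0.2986  0.7048 -0.1765]
0 [ 0.6222  0.3049 -0.4688  1.9312  0.1683  0.9435 -0.0623]
0 [ 0.6564  0.4889 -0.3941  1.9884  0.2783  0.716  -0.0428]
0 [ 0.4724  0.3289 -0.4721  2.2966  0.4268  0.4073 -0.481 ]
0 [-0.1503  0.623  -0.7131  1.9795  0.5902  0.7558 -1.3513]
1 [ 0.0637  0.4448  0.2055  2.0582 -0.1453  0.6518 -2.9112]
1 [-0.6926  0.5879  1.2882  2.0071 -0.6582  1.0567 -2.3708]
1 [ 0.1395  0.4696  0.2552  2.0241 -0.1852  0.6694 -2.7628]
1 [-0.8809  0.714   1.2733  2.3708 -1.2318  0.745  -1.9911]
1 [ 0.1503  0.8789 -1.1933  1.9623  0.9788  1.0405  1.4972]
[ 1.1563  0.4107  0.031   1.4236 -0.0128  1.3089 -0.085 ]
```

```bash
cat >> h.py <<'E'
YAW=-0.135; EX=np.array([np.cos(YAW),np.sin(YAW),0]); EY=np.array([-EX[1],EX[0],0])
KL=np.array([.5203,.0405,.061]);KR=np.array([.4906,-.1784,.061]); C=(KL+KR)/2
E
python3 - <<'E'
from h import *
q=rot(YAW)
k=C-.109*EY-[0,0,.019]
robot.move_pose(k+[0,0,.11],q); print(robot.read_t(),robot.read_tcp_pos())
print("touch",robot.move_l(k,vel=.1,threshold=12),robot.read_tcp_pos(),robot.read_wrist_force())
eoat.close_gripper(25); print(robot.read_t(),robot.read_grip_width(),robot.read_gripper_force(),robot.read_wrist_force())
p=robot.read_tcp_pos()
print("stop",robot.move_l(p-.062*EY,vel=.06,threshold=25),(p-robot.read_tcp_pos())@EY,robot.read_wrist_force(),robot.read_grip_width())
robot.dwell(.8)
for n in("top","side"):
    c=optics.capture(n); cv2.imwrite(f"pics/{n}1.png",c["img"])
print(robot.read_t(),robot.read_tcp_pos())
a=cv2.resize(cv2.imread("pics/top1.png")[185:265,235:385],None,fx=4,fy=4,interpolation=cv2.INTER_CUBIC)
b=cv2.resize(cv2.imread("pics/side1.png")[165:250,250:400],None,fx=3,fy=3,interpolation=cv2.INTER_CUBIC)
cv2.imwrite("pics/c.png",np.vstack([a,cv2.copyMakeBorder(b,0,0,0,150,0)]))
E
```

```text
2.15 [ 0.4906 -0.1786  0.152 ]
touch False [ 0.4913 -0.1771  0.0426] [-0.1459 -0.0319 -1.2309]
4.7583 0.0007237137747164098 8.064527213573456 [-0.2186  0.6065 15.7456]
stop False 0.061899292745715276 [-1.3174  1.5991  5.2838] 0.000368767191211121
6.8417 [ 0.4851 -0.2387  0.0445]
```

View pics/c.png

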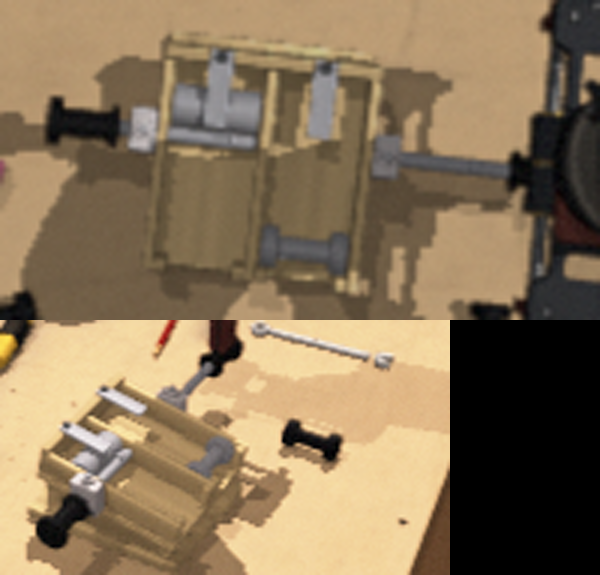

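Run:
```python
from h import *
print(robot.read_grip_width(),robot.read_gripper_force(),robot.read_wrist_force())
s=optics.capture("side");t=optics.capture("top")
p=C-.169*EY
print(proj(s,p),proj(t,p),proj(s,p+.023*-EY),proj(t,p-.023*EY))
u,v=proj(s,p).astype(int)
b=cv2.resize(s["img"][v-40:v+30,u-50:u+50],None,fx=8,fy=8,interpolation=cv2.INTER_CUBIC)
cv2.circle(b,(50*8,40*8),4,(0,0,255),1)
cv2.imwrite("pics/d.png",b)
```

```text
0.00020748784805760191 6.2373558059334755 [-1.1139  1.1226  4.7646]
[323.1387 176.4799] [371.0974 228.3722] [326.7657 172.6512] [380.6628 229.4251]
```

View pics/d.png

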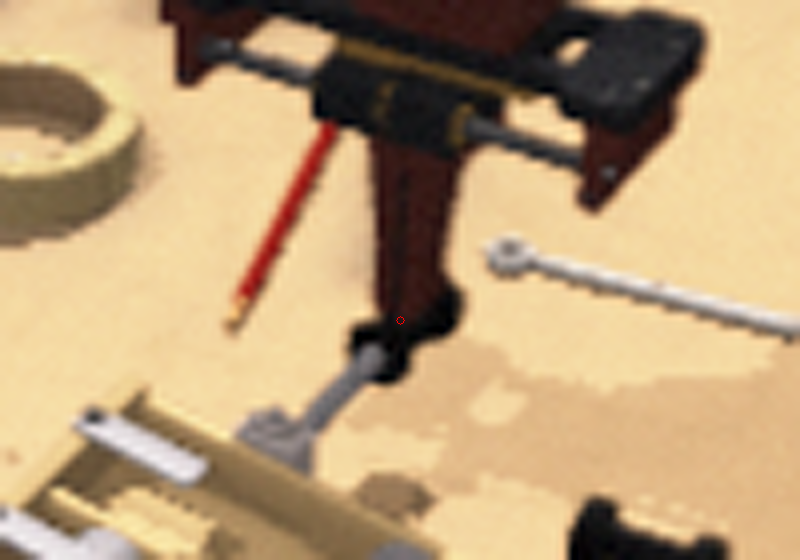

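Run:
```python
from h import *
p=robot.read_tcp_pos()
print("stop",robot.move_l(p+.069*EY,vel=.06,threshold=22),(robot.read_tcp_pos()-p)@EY,robot.read_tcp_pos(),robot.read_wrist_force(),robot.read_grip_width())
p=robot.read_tcp_pos()
eoat.release(); print(robot.read_grip_width(),robot.read_wrist_force())
robot.move_l([*p[:2],.16],vel=.15)
p2=np.array([*(p-.16*EY)[:2],.2]); robot.move_l(p2,vel=.25)
t=optics.capture("top"); s=optics.capture("side"); print(robot.read_t())
cv2.imwrite("pics/top2.png",t["img"]);cv2.imwrite("pics/side2.png",s["img"])
print(proj(t,C-.109*EY),proj(t,C-.031*EY-[0,0,.011]-.06*EX))
a=cv2.resize(t["img"][185:265,235:365],None,fx=6,fy=6,interpolation=cv2.INTER_CUBIC);cv2.imwrite("pics/e.png",a)
```

```text
stop False 0.06766692975233221 [ 0.4944 -0.1717  0.0446] [ 1.5762 -6.9991  3.3822] 0.0004496544934774479
0.08776646353987061 [ 0.0341  0.4451 -0.0042]
11.4417
[346.2099 225.6327] [311.1132 246.7497]
```

View pics/e.png

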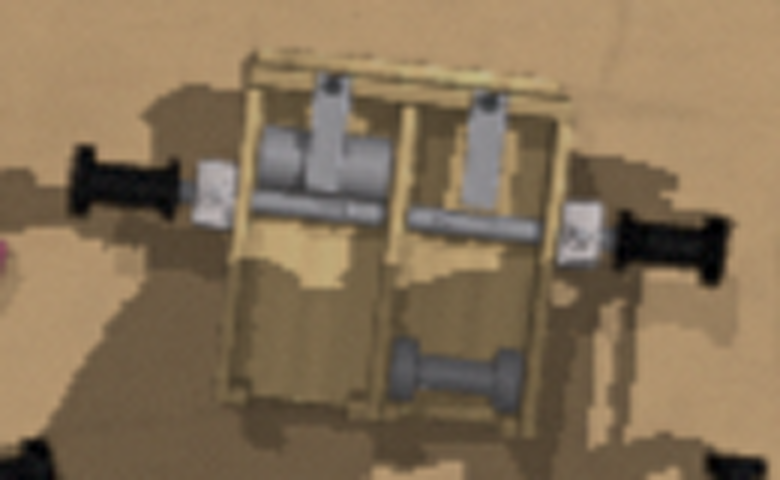

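Run:
```python
from h import *
t0=cv2.imread("pics/top0.png",0).astype(np.float32);t2=cv2.imread("pics/top2.png",0).astype(np.float32)
print("knob shift px",cv2.phaseCorrelate(t0[215:236,330:366],t2[215:236,330:366]))
s=optics.capture("side"); t=optics.capture("top")
p=robot.read_tcp_pos(); M=R.from_rotvec(robot.read_eef_rot()).as_matrix(); print(p,M)
out=[]
for c in(s,t):
    u,v=proj(c,p).astype(int); u0=max(0,min(u-45,560-90));v0=max(0,min(v-40,350))
    f=6.6 if c is s else 5
    b=cv2.resize(c["img"][v0:v0+70,u0:u0+90],None,fx=4.4,fy=6,interpolation=cv2.INTER_CUBIC)
    for o,col in(((0,0,0),(0,0,255)),((0,.044,0),(0,255,0)),((0,-.044,0),(0,255,0)),((0,0,-.019),(255,0,0)),((0,.044,-.08),(255,255,0))):
        q=proj(c,p+M@np.array(o)); cv2.circle(b,(int((q[0]-u0+.5)*4.4),int((q[1]-v0+.5)*6)),3,col,-1)
    out.append(b)
cv2.imwrite("pics/f.png",np.hstack(out))
```

```text
knob shift px ((-0.003852341906984691, -0.312584553866289), 0.8314400513966879)
[ 0.4733 -0.3283  0.1997] [[ 0.1318  0.9913 -0.0004]
 [ 0.9913 -0.1318  0.0008]
 [ 0.0007 -0.0005 -1.    ]]
```

View pics/f.png

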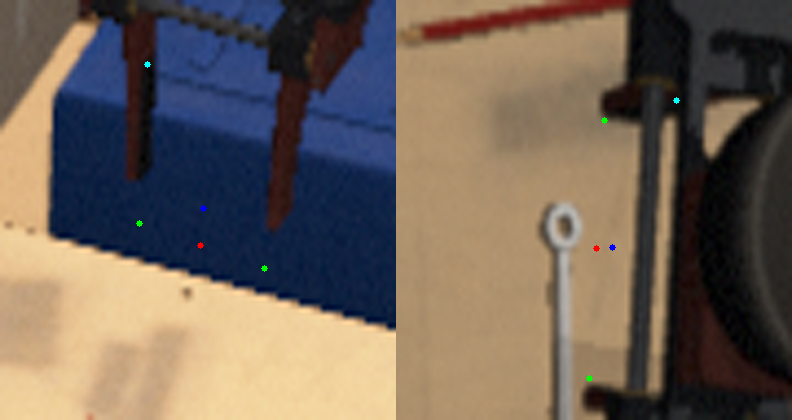

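Run:
```python
from h import *
t=optics.capture("top"); P=px(t,311.0,247.2,.050); th=np.radians(10)
zt=np.sin(th)*EX-np.array([0,0,np.cos(th)]); q=rot(YAW,th)
print(P,(P-C)@EX,(P-C)@EY)
B=P-.002*EX
at=lambda s:B+s*zt            # commanded TCP, s past the roller centre; real tips about 22 mm short of it
robot.move_pose(at(-.06),q); print(robot.read_t(),robot.read_tcp_pos())
print(robot.move_l(at(.018),vel=.12,threshold=12),robot.read_wrist_force())
hit=robot.move_l(at(.045),vel=.03,threshold=6); s=(robot.read_tcp_pos()-B)@zt
print("floor",hit,s,robot.read_wrist_force(),robot.read_tcp_pos()-at(s))
```

```text
[ 0.4407 -0.0913  0.05  ] -0.06111714794168558 -0.030840721416780695
12.6167 [ 0.4298 -0.0905  0.1098]
False [ 0.4053 -0.0198  0.397 ]
floor True 0.03904931893158679 [-3.2389  1.0393  7.8845] [ 0. -0.  0.]
```

Run:
```python
from h import *
p=robot.read_tcp_pos(); M=R.from_rotvec(robot.read_eef_rot()).as_matrix(); zt=M[:,2]
robot.move_l(p-.002*zt,vel=.03)
eoat.close_gripper(25); print(robot.read_t(),robot.read_grip_width(),robot.read_gripper_force(),robot.read_wrist_force())
if .010<robot.read_grip_width()<.018:
    robot.move_l(p-.03*zt,vel=.06); print(robot.read_grip_width())
    robot.move_l(p-.12*zt,vel=.12); print(robot.read_grip_width(),robot.read_gripper_force(),robot.read_wrist_force(),robot.read_tcp_pos())
    t=optics.capture("top"); cv2.imwrite("pics/top3.png",t["img"]); s=optics.capture("side")
    u,v=proj(s,robot.read_tcp_pos()).astype(int)
    a=cv2.resize(t["img"][185:265,235:365],None,fx=3,fy=3);b=cv2.resize(s["img"][v-50:v+60,u-60:u+60],None,fx=3,fy=3)
    a=cv2.copyMakeBorder(a,0,b.shape[0]-a.shape[0],0,0,0); cv2.imwrite("pics/g.png",np.hstack([a,b]))
```

```text
15.4833 0.013719776059223926 24.99777317047119 [ 8.2756 -2.7932 -0.7266]
0.01342356196479472
0.013472668034068052 24.99679058790207 [-0.8048 -0.5565 -2.3598] [ 0.4244 -0.0891  0.1291]
```

```bash
ls pics/g.png
```

```text
pics/g.png
```

Run:
```python
from h import *
q=rot(YAW); c=np.array([.4555,.2886]); print(solver.ik([*c,-.026],q))
p=robot.read_tcp_pos(); robot.move_l([p[0],p[1],.17],vel=.1)
robot.move_pose([*c,.17],q); print(robot.read_t(),robot.read_grip_width(),robot.read_tcp_pos())
robot.move_l([*c,.0],vel=.12,threshold=12); print(robot.read_tcp_pos())
print(robot.move_l([*c,-.028],vel=.02,threshold=3),robot.read_tcp_pos(),robot.read_wrist_force(),robot.read_grip_width(),robot.read_t())
t=optics.capture("top"); s=optics.capture("side")
u,v=proj(s,[*c,.02]).astype(int)
cv2.imwrite("pics/h.png",cv2.resize(s["img"][v-50:v+50,u-60:u+60],None,fx=6,fy=6,interpolation=cv2.INTER_CUBIC))
```

```text
[-0.1496  0.6794 -0.685   1.995   0.6633  0.7019 -1.3887]
19.0583 0.013447361434382134 [0.4558 0.2871 0.1694]
[0.456  0.2889 0.0007]
True [ 0.4555  0.2885 -0.0201] [-1.0927  0.001   5.386 ] 0.013395233433300022 21.5833
```

View pics/h.png

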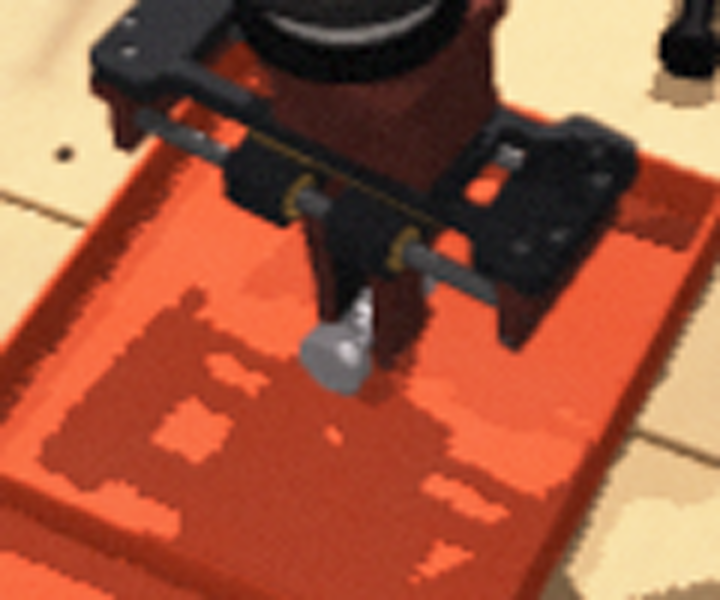

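The roller is held by its waist and touching the floor of the larger compartment. I'll release it, back off and check.

Run:
```python
from h import *
eoat.release(); robot.dwell(.5)
robot.move_l([.4555,.2886,.16],vel=.12)
robot.move_pose([.45,-.36,.22],rot(YAW)); robot.dwell(.3)
t=optics.capture("top"); print(robot.read_t())
cv2.imwrite("pics/i.png",cv2.resize(t["img"][185:300,70:370],None,fx=2.6,fy=2.6,interpolation=cv2.INTER_CUBIC))
t0=cv2.imread("pics/top0.png",0).astype(np.float32);g=cv2.cvtColor(t["img"],cv2.COLOR_BGR2GRAY).astype(np.float32)
for n,(a,b,c,d) in dict(knobR=(215,236,330,366),laneL=(190,222,272,304),tape=(132,158,210,252)).items(): print(n,cv2.phaseCorrelate(t0[a:b,c:d],g[a:b,c:d]))
```

```text
27.725
knobR ((0.0665584947378548, -0.0831692870748082), 0.8125233514993279)
laneL ((-0.00582869290501975, -0.009850056582660471), 0.9915057513862848)
tape ((0.39470013833657447, 0.5059701762131787), 0.9856423640937962)
```

View pics/i.png

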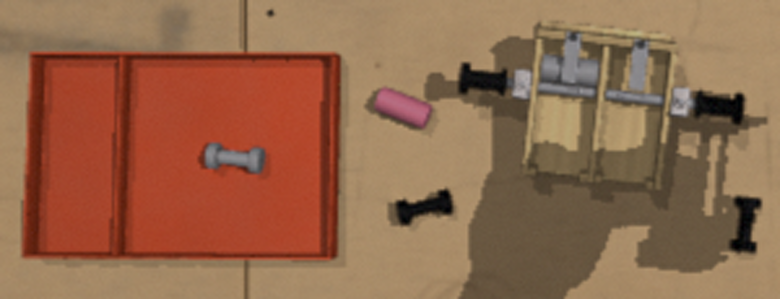

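The picture shows the roller lying in the larger compartment at about (235,158). Both gates are home, the plain roller is in its lane, and the look-alikes haven't moved.

```bash
python3 -c "
from plant import ticket
print(ticket.hand_in())"
```

```text
the job is handed in; nothing more can be done
None
```

The waisted roller was let out of the right lane and set down in the tray's larger compartment; its gate is home again, the left gate and plain roller weren't disturbed, and the job was handed in at about 28 s (I didn't re-check the pencil and spanner at the end).

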